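Hang the salt box on its keyhole screw

TASK

First shut the lid of the blue salt box that stands in the caddy. Then take the box out and hang it upright on the screw of the white board: the screw head goes into the keyhole in its back, and the box is drawn down until the screw sits at the top of the slot. Leave everything else where it stands.

Things in the scene. Friction and masses are not known exactly. Their poses are not given: they have to be found in the camera images.
- salt_box: Loose blue box, upright, 46 (x) by 56 (y) by 130 mm high with the lid shut, 0.3 to 0.65 kg, hollow. Origin: centre of the underside; z up, -x its front (white label), +x its grey steel back with the keyhole. It starts in a bay of the caddy, back to the caddy's +x. There it can be gripped only front to back (46 mm), which puts a finger behind it; to hang it, grip it across its 56 mm width.
- keyhole (a point): Centre of the keyhole's round hole in the salt box's back: 20 mm across, 66 mm above the underside, on the centre line, mid-thickness of the 4 mm back wall (21 mm behind the box axis). From it a slot 9.5 mm wide runs up to 87 mm above the underside. Axes as the box.
- slot_end (a point): Point on the salt box: where the screw's axis lies when the box hangs: mid-thickness of the back wall (21 mm behind the box axis, 2 mm inside the back face), 84 mm above the underside (18 mm above the hole's centre). Axes as the box.
- lid (a joint): Hinge of the salt box's brown wooden lid (46 by 56 by 4 mm, 20 g), along the upper edge of the back: 0 shut flat, 1.57 upright, up to 2.0 leaning back. The hinge is a little stiff (about 0.1 N at the free edge) and stays where it is left.
- lid_front (a point): Middle of the lid's free edge, 46 mm from the hinge.
- board: Fixed upright white board, 240 mm wide, 174 mm high, 14 mm thick, its front face looking along its -x. Origin: on the front face, middle of its width, at the work surface. Two feet, 12 mm high, 30 mm wide, centred 95 mm to either side, reach 25 mm in front of the face. Axes: x into the board, y along it, z up.
- screw_neck (a point): Middle of the neck of the horizontal screw that stands out of the board's front face (fixed): 3.5 mm in front of the face. Neck 6 mm across and 7 mm long between the face and the head; brass round head 14 mm across and 4 mm thick (its front is 11 mm off the face). 34 to 48 mm below the board's top edge. Axes as the board.
- caddy: Fixed steel caddy, 56 (x) by 204 (y) by 131 mm high. Three bays side by side along y, each 64 mm wide, centred at y = -67, 0 and +67 mm, floor 3 mm thick, walls as high as the box, 4 mm beside it; open to front and back but for lips 15 mm high. Origin: centre of the underside.
- front_pan (a point): Centre of a fixed blackened frying pan on the front middle of the range, 170 mm across, 36 mm high, its handle toward the robot and to the right. Otherwise the range top is flat and free at z = 0 round the listed things, for x 0.36 to 0.61, y -0.38 to 0.20 m; a basin with a black tray leaning on it, some 0.3 m high, stands beyond x = 0.61 for y below -0.10.
- spice_pot: Loose spice jar with a white cap, 47 mm across, 98 mm high, in a bay of the caddy. Origin: centre of the underside.
- spice_pot2: Loose spice jar with a dark cap, 44 mm across, 105 mm high, in a bay of the caddy. Origin: centre of the underside.
- tape_roll: Loose roll of tape lying flat, 104 mm across, 25 mm high. Origin: centre of the underside.
- onion: Loose red onion, 67 mm across, 71 mm high. Origin: centre of the underside.
- garlic: Loose garlic bulb, 56 mm across and high. Origin: centre of the underside.
- white_tub: Loose white tub, 120 mm across the rim, 72 mm high. Origin: centre of the underside.

How it is judged:
By the outcome, as a careful person would: the job done as asked, in the order asked, and still so for the second after the job is handed in, with the robot touching nothing.
It also fails if it takes over 72 s, if anything falls off the work surface, if the arm or the gripper's body presses on something with over 40 N, if the wrist force passes 120 N, or if a joint passes its speed limit or range.

ROBOT

A 6-joint arm with a two-finger parallel gripper is mounted at the origin on a cart in front of the work surface, level with it; the furniture and walls round the work are solid. World frame = base frame: x ahead of the robot, y to its left, z up, the work surface at z = 0. Lengths are in m, angles in rad, forces in N, time in s.
With the tool pointing down it reaches from about 0.15 to 0.775 m from the base axis. Payload 6.1 kg.
Tool frame: the origin (TCP) lies midway between the tips of the shut fingers; the grasp point (between the pads) lies 19 mm behind it; z points along the fingers, y is the line along which they close (so a half turn about z gives the same grasp; the last joint's range is limited). The gripper opens to 85 mm and grips with 20 to 120 N. Pads are 22 mm wide; open, the fingers measure 114 mm over their backs; the gripper's body (76 mm by 85 mm) begins 54 mm behind the grasp point. The pads swing forward as they close: fully open they stand 13 mm farther back than shut.
Start: joints at [-1.296, 0.126, -0.04, 1.405, 0, 1.571], TCP at [0.142, -0.505, 0.231] pointing down, gripper open.
Joint ranges: [-2.72, 2.72], [-0.95, 1.95], [-1.27, 1.35], [-1.78, 2.02], [-1.46, 1.47], [-3.14, 3.14]. Speed limits (rad/s): [2.39, 2.39, 3.01, 3.14, 3.14, 3.14].

INTERFACE

Orientations are given as a rotation vector (axis times angle).
In Python, from station import robot gives the robot as it stands.
- The arm moves only by the tool jog_arm, never from a script. Its argument "motion" is one flat list of numbers, 5 for each row, row after row: the shift along the world's x, y, z in m, then the turn about the world's z in rad, then the opening, from -1 (shut) to 1 (fully open). In form: [tx, ty, tz, twist, claw, tx, ty, tz, twist, claw, ...]. A call has exactly 10 rows; each row shifts and turns the commanded pose from where the row before left it; what a row does not reach is not made up. A row lasts 1/8 s, in which the tool goes at most 62.5 mm and 10.7 degrees, less where a joint would pass 70% of its speed; a pose out of reach is approached as far as the arm can. A call with a gripper value outside its range is refused whole. The fingers move at their own pace and stop on an object; the grip force is fixed at half the most. Time passes only in rows, so rows that do not move let the fingers close, or fill a call up. It gives the time, the measured TCP pose, the force, the opening and the grip force at its end, in the units of the state.
- robot.get_state(): the state, without advancing time (a new reading comes with each control period).
- robot.capture(name): name is "side" or "top"; returns a dict with "image" (480x640x3 uint8, red, green, blue), "K" (3x3 intrinsics, pixels), "dist" ([k1, k2, p1, p2, k3] as OpenCV has them; the pictures are not rectified), "cam_to_world" (4x4, takes a point from camera to world coordinates). Camera axes: x right, y down, z forward; pixel columns grow to the right and rows downward; lengths in m; the calibration is good to about 2 mm. A picture is of the moment at which its call begins. There is no depth.
- robot.sign_off(): hands the job in; it is judged then, once.
Trained networks look in a picture, given as the dict that the camera call returned (one of the last four; its "shot" number tells which), for a name from the list of things; names that differ only in an ending like _2 or _b are one class to them, and where a whole thing is asked for, a point or a joint stands for the part that bears it (a point fixed in the world has none). Each returns a list of dicts, best first, with "conf" (0 to 1); they miss things now and then, are a little off and sometimes report something else, mostly with a low value. They report only what shows in the picture. A call takes as long as a camera call.
- robot.masks_of(picture, query): "region" (480x640 bool, what is visible of it) and "extent" ([left, top, width, height] in pixels, round what is visible of it).
- robot.mark_of(picture, query): "pixel" ([row, column] in pixels: a listed point, or the origin of a listed thing).
The state is a dict: "time": time; "q": joint angles; "joint_velocities": joint speeds; "joint_efforts": joint torques, N m; "tool_pos": TCP position; "orientation": TCP orientation; "force": force on the tool from outside, world axes, zero at the start; "wrist_torque": the same for the moment, N m; "opening": opening from 0.0 (shut) to 1.0 (fully open); "grip_force": force on a finger pad.
Only numpy, scipy, OpenCV 4.12 (cv2) and the standard library are available. Lean on these libraries where they do the work, as an engineer would, in place of code of your own. Each camera call takes 0.05 s, during which the arm holds its last target. There are 200 camera calls.

## Working session

There is one attempt and no reset: what is moved stays moved. The work goes in short steps, Python scripts to look and compute and a tool call to move; the robot and the scene stay as the last step left them, time stands still between calls to the robot, and variables do not carry over. Pictures are saved under pics/ and viewed, at most 10 in all, crops included, and the job is handed in when it is done.

Besides the shell and the picture viewer there is one more tool, called after "Call:" by a JSON object that holds its "op" and its "data", one argument or row to a line. jog_arm: Moves the arm, as the interface text tells. Its arguments: {"type":"object","properties":{"motion":{"type":"array"}},"required":["motion"]}

```bash
mkdir -p pics
cat > h.py <<'E'
import numpy as np, cv2
from station import robot
def shot(n,save=None):
    c=robot.capture(n)
    if save: cv2.imwrite('pics/'+save,cv2.cvtColor(c['image'],cv2.COLOR_RGB2BGR))
    return c
def ray(c,px):  # px = row,col
    p=cv2.undistortPoints(np.array([[[px[1],px[0]]]],float),np.array(c['K']),np.array(c['dist']))[0,0]
    T=np.array(c['cam_to_world']); d=T[:3,:3]@[p[0],p[1],1]
    return T[:3,3],d/np.linalg.norm(d)
def proj(c,P):
    T=np.linalg.inv(np.array(c['cam_to_world'])); P=np.atleast_2d(P)
    q=P@T[:3,:3].T+T[:3,3]
    return cv2.projectPoints(q,np.zeros(3),np.zeros(3),np.array(c['K']),np.array(c['dist']))[0][:,0]  # col,row
def atz(c,px,z):
    o,d=ray(c,px); return o+d*(z-o[2])/d[2]
def tri(l):
    A=np.zeros((3,3));b=np.zeros(3)
    for c,px in l:
        o,d=ray(c,px);M=np.eye(3)-np.outer(d,d);A+=M;b+=M@o
    x=np.linalg.solve(A,b)
    return x,[round(float(np.linalg.norm(np.cross(x-ray(c,px)[0],ray(c,px)[1])))*1000,1) for c,px in l]
E
cat > l.py <<'E'
from h import *
np.set_printoptions(precision=4,suppress=True)
s=shot('side','s0.png');t=shot('top','t0.png')
print(np.array(s['cam_to_world']),np.array(t['cam_to_world']),s['K'],s['dist'])
for n in ['salt_box','keyhole','slot_end','lid_front','board','screw_neck','caddy','front_pan','spice_pot','spice_pot2','tape_roll','onion','garlic','white_tub']:
    a=robot.mark_of(s,n);b=robot.mark_of(t,n)
    print(n,[(np.round(i['pixel'],1),round(i['conf'],2)) for i in a[:2]],[(np.round(i['pixel'],1),round(i['conf'],2)) for i in b[:2]],end=' ')
    if a and b: print(*tri([(s,a[0]['pixel']),(t,b[0]['pixel'])]))
    else: print()
    for c,r in ((s,a),(t,b)):
        if r: print('   z0',atz(c,r[0]['pixel'],0)[:2],end='')
    print()
print(robot.get_state())
E
python3 l.py
```

```text
[[-0.9986 -0.026   0.0467  0.4945]
 [-0.0534  0.4829 -0.874   0.648 ]
 [ 0.0001 -0.8753 -0.4836  0.5024]
 [ 0.      0.      0.      1.    ]] [[ 0.0265 -0.976   0.2162  0.3645]
 [-0.9996 -0.0263  0.0038 -0.0802]
 [ 0.0019 -0.2162 -0.9763  1.0188]
 [ 0.      0.      0.      1.    ]] [[443.4319   0.     323.5245]
 [  0.     443.4319 230.3736]
 [  0.       0.       1.    ]] [0.0139 0.     0.     0.     0.    ]
salt_box [(array([242.2, 377.8]), 0.94)] [(array([312.1, 384. ]), 0.68)] [ 0.4186 -0.2335 -0.0124] [1.5, 1.5]
   z0 [ 0.419  -0.2119]   z0 [ 0.4193 -0.2319]
keyhole [(array([210.6, 370.2]), 0.85)] [(array([309.6, 224.2]), 0.7), (array([297.1, 389.4]), 0.6)] [0.4313 0.0842 0.2223] [27.4, 27.4]
   z0 [ 0.4298 -0.3704]   z0 [0.415  0.1327]
slot_end [(array([201.3, 367.8]), 0.67)] [(array([315.2, 356.8]), 0.5), (array([255.3, 301.6]), 0.47)] [ 0.4271 -0.161   0.1219] [21.8, 21.8]
   z0 [ 0.434  -0.4258]   z0 [ 0.4109 -0.1699]
lid_front [(array([163.1, 368.9]), 0.48)] [(array([259.4, 213.5]), 0.57), (array([293.7, 396.1]), 0.56)] [0.473  0.094  0.2998] [8.5, 8.5]
   z0 [ 0.4208 -0.7161]
[... 1449 characters left out ...]
.6, 0.6]
   z0 [ 0.604  -0.1193]   z0 [ 0.6026 -0.1302]
white_tub [(array([353.1, 388.9]), 0.96)] [(array([307.6, 222.7]), 0.58)] [0.42   0.1352 0.0051] [0.8, 0.8]
   z0 [0.4201 0.1297]   z0 [0.4195 0.1364]
{'time': 1.5, 'q': array([-1.296 ,  0.1258, -0.0396,  1.4054,  0.    ,  1.5708]), 'joint_velocities': array([ 0.    , -0.0023,  0.0002,  0.0001, -0.001 ,  0.0007]), 'joint_efforts': array([ -0.0014, -43.5703,  35.3087,   0.0014,  -0.0001,  -0.    ]), 'tool_pos': array([ 0.1425, -0.5053,  0.2313]), 'orientation': array([3.1119, 0.4302, 0.    ]), 'force': array([-0.7024,  0.2489,  0.1362]), 'wrist_torque': array([ 0.011 ,  0.0353, -0.008 ]), 'grip_force': 0.0, 'opening': 0.9991943860348719}
```

View images.

View pics/s0.png

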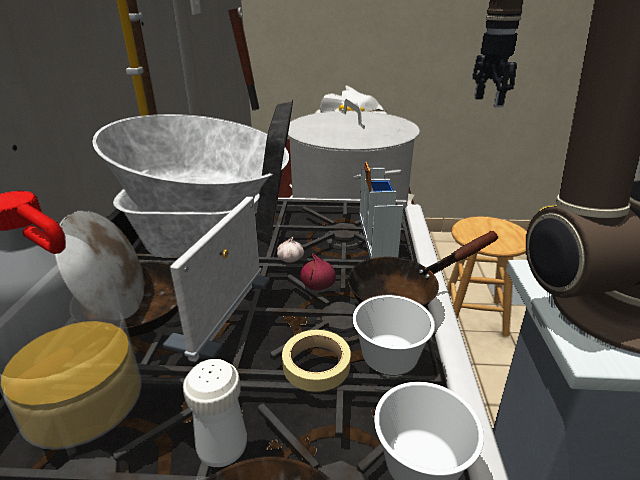

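View pics/t0.png

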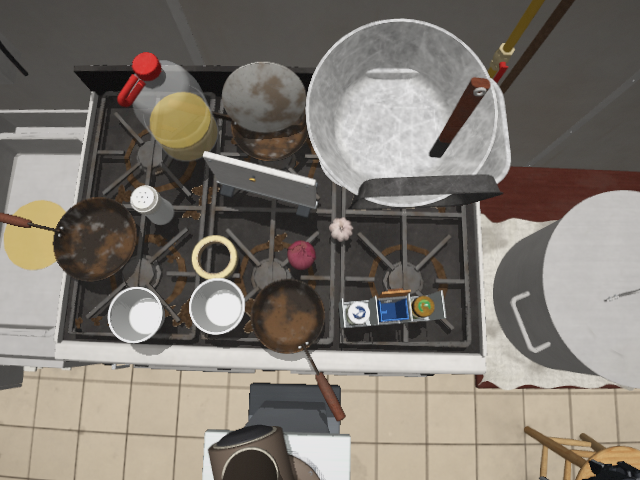

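Run:
```python
import cv2,numpy as np
s=cv2.imread('pics/s0.png');t=cv2.imread('pics/t0.png')
def cr(i,x,y,w,h,k):
    o=cv2.resize(i[y:y+h,x:x+w],None,fx=k,fy=k,interpolation=cv2.INTER_CUBIC)
    for a in range(0,w,10): cv2.line(o,(a*k,0),(a*k,8 if (x+a)%50 else 18),(0,255,255),1)
    for a in range(0,h,10): cv2.line(o,(0,a*k),(8 if (y+a)%50 else 18,a*k),(0,255,255),1)
    return o
a=cr(t,330,270,130,75,6);b=cr(s,340,150,80,120,5)
cv2.imwrite('pics/c1.png',a[:450,:780]);
c=cr(t,200,140,130,75,3);d=cr(s,160,180,120,190,3)
W=np.zeros((600,800,3),np.uint8);W[:600,:400]=b;W[:225,400:790]=c;W[230:600,400:760]=d[:370]
cv2.imwrite('pics/c2.png',W)
```

```text
(no output)
```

View pics/c1.png

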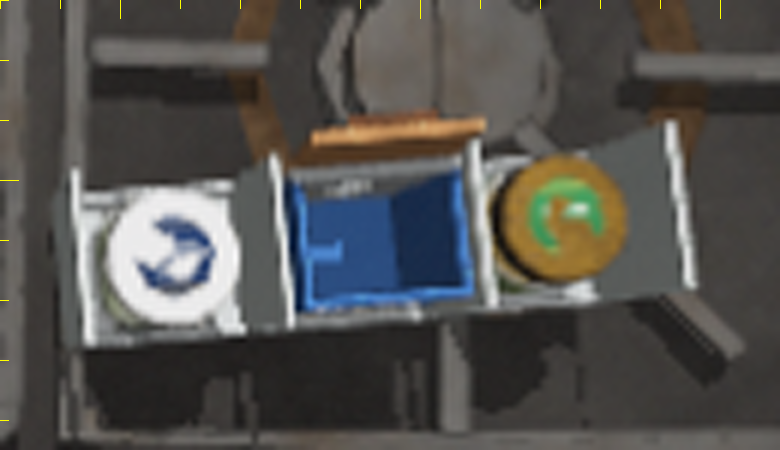

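View pics/c2.png

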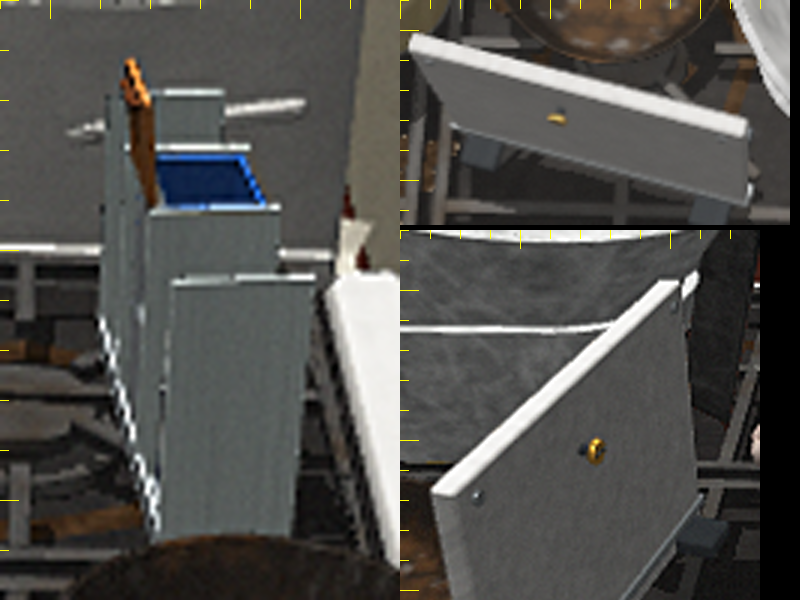

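```bash
cat > fit.py <<'E'
from h import *
from scipy.optimize import least_squares
np.set_printoptions(precision=4,suppress=True)
s=shot('side');t=shot('top')
def R(a): return np.array([[np.cos(a),-np.sin(a),0],[np.sin(a),np.cos(a),0],[0,0,1]])
def fit(name,obs,x0):
    def f(p):
        return np.concatenate([proj(c,R(p[2])@np.array(m)+[p[0],p[1],0])[0]-uv for c,m,uv in obs])
    r=least_squares(f,x0,loss='soft_l1');print(name,r.x);print(f(r.x).reshape(-1,2).round(1).tolist());return r.x
o=[]
ys=[100,33.5,-33.5,-100]
for y,b,f in zip(ys,[(342.5,298.3),(375.5,295.8),(408.8,293.7),(442,290.3)],[(345,327.2),(378.3,324.2),(411.3,320.8),(445,318)]):
    o+=[(t,(.028,y/1000,.131),b),(t,(-.028,y/1000,.131),f)]
fit('caddy top',o,[.42,-.23,0])
# side: near wall top (y=+.1) ends, bay wall 2
o2=[(s,(.028,.1,.131),(374.5,206)),(s,(-.028,.1,.131),(403,205.5)),(s,(.028,.0335,.131),(370,192)),(s,(-.028,.0335,.131),(396,191.5))]
fit('caddy both',o+o2,[.42,-.23,0])
b=[(t,(0,.12,.174),(204.5,156)),(t,(0,-.12,.174),(314.3,185)),(t,(.014,.12,.174),(206,151.7)),(t,(.014,-.12,.174),(316,180))]
fit('board top',b,[.68,.06,-.26])
b2=[(s,(0,.12,.174),(179,267.7)),(s,(0,-.12,.174),(253.3,197.3)),(s,(.014,.12,.174),(171,266)),(s,(.014,-.12,.174),(245,197.7))]
fit('board side',b2,[.68,.06,-.26])
p=fit('board both',b+b2,[.68,.06,-.26])
x,e=tri([(s,(253.3,225.7)),(t,(179.3,252))]);print('head',x,e,'board frame',R(p[2]).T@(x-[p[0],p[1],0]))
E
python3 fit.py
```

```text
caddy top [ 0.4199 -0.2318  0.1054]
[[-0.1, 0.2], [-0.0, -0.3], [0.0, -0.0], [0.2, -0.1], [-0.1, -0.6], [0.7, 0.4], [-0.7, 0.0], [-0.0, 0.4]]
caddy both [ 0.42   -0.2315  0.104 ]
[[-0.2, 0.1], [-0.2, -0.4], [-0.1, -0.1], [0.0, -0.2], [-0.3, -0.7], [0.5, 0.4], [-0.9, 0.0], [-0.2, 0.4], [0.0, -0.9], [0.3, -1.0], [-0.4, -0.8], [0.6, -0.9]]
board top [ 0.6857  0.0468 -0.2468]
[[-1.8, 0.3], [1.1, 1.1], [-1.1, -1.6], [1.3, -0.3]]
board side [ 0.6849  0.051  -0.2207]
[[0.5, 0.5], [-0.4, -1.5], [-0.8, 0.6], [0.7, -2.8]]
board both [ 0.6853  0.0492 -0.2281]
[[-3.3, 1.4], [0.2, 0.2], [-2.7, -0.5], [0.3, -1.2], [0.1, -0.4], [0.1, -1.9], [-1.1, -0.3], [1.2, -3.2]]
head [0.6804 0.065  0.1345] [1.1, 1.1] board frame [-0.0083  0.0143  0.1345]
```

```bash
cat > edge.py <<'E'
from h import *
np.set_printoptions(precision=4,suppress=True)
s=shot('side');t=shot('top')
def strip(c,cols,r0,r1,thr):
    g=cv2.cvtColor(c['image'],cv2.COLOR_RGB2GRAY).astype(float);out=[]
    for u in cols:
        r=lambda k:int(np.interp(u,[cols[0],cols[-1]],[r0,r1]))+k
        v=np.arange(r(-9),r(10));p=g[v,u]
        w=p>thr
        if not w.any(): continue
        i=np.where(w)[0]; a,b=i[0],i[-1]
        top=v[a-1]+(thr-p[a-1])/(p[a]-p[a-1]) if a else np.nan
        bot=v[b]+(p[b]-thr)/(p[b]-p[b+1]) if b+1<len(p) else np.nan
        out.append((u,top,bot))
    return np.array(out)
for n,c,cols,r0,r1 in (('top',t,range(212,308,4),156,181),('side',s,range(184,246,3),262,203)):
    e=strip(c,list(cols),r0,r1,175)
    for k,nm in ((1,'far'),(2,'near')):
        m=np.isfinite(e[:,k]);
        P=np.array([atz(c,(e[i,k],e[i,0]),.174)[:2] for i in np.where(m)[0]])
        # x = a + b*y, robust
        b=np.polyfit(P[:,1],P[:,0],1)
        for _ in range(3):
            q=abs(np.polyval(b,P[:,1])-P[:,0])<.002;b=np.polyfit(P[q,1],P[q,0],1)
        print(n,nm,'yaw',-np.arctan(b[0]),'x at y=.065',np.polyval(b,.065),q.sum(),len(q))
g=t['image'].astype(int);
for n,c,(r,u) in (('s',s,(253,226)),('t',t,(179,252))):
    w=c['image'][r-8:r+9,u-9:u+10].astype(int);m=(w[...,0]-w[...,2])>45
    yy,xx=np.nonzero(m);print(n,yy.mean()+r-8,xx.mean()+u-9,m.sum(),yy.min()+r-8,yy.max()+r-8,xx.min()+u-9,xx.max()+u-9)
E
python3 edge.py
```

```text
top far yaw -0.24312803387897983 x at y=.065 0.7033287244045247 24 24
top near yaw -0.24611106044437528 x at y=.065 0.6911240843045093 24 24
side far yaw -0.2428356577208842 x at y=.065 0.7015635510900515 18 19
side near yaw -0.24344464928831824 x at y=.065 0.688853259892053 21 21
s 253.22580645161293 224.8709677419355 31 249 257 223 227
t 178.92307692307693 251.84615384615387 13 178 180 249 254
```

Call:
{"op": "jog_arm", "data": {
  "motion": [0.0435,0.035,0.02,0.175,-1,0.0435,0.035,0.02,0.175,-1,0.0435,0.035,0,0.175,-1,0.0435,0.035,0,0.175,-1,0.0435,0.035,0,0.175,-1,0.0435,0.035,0,0.175,-1,0.0435,0.035,0,0.175,-1,0.0435,0.035,0,0.175,-1,0,0,0,0,-1,0,0,0,0,-1]
}}

```text
time: 2.95
tool_pos: [0.4903, -0.2252, 0.2711]
orientation: [-2.103, -2.333, 0.001]
force: [-0.7, -0.0, 0.2]
opening: -0.005
grip_force: 0.0
```

Run:
```python
from h import *
np.set_printoptions(precision=4,suppress=True)
st=robot.get_state();print(st['q'],st['tool_pos'],st['orientation'],st['time'])
t=shot('top');ex=np.array([.9946,.1038,0]);c0=np.array([.42,-.2317,0])
for z in (.17,.178):
    for p in ((293,382),(290.8,410.8)): print(z,(atz(t,p,z)-c0)@ex)
```

```text
[-0.4303  0.1585  0.0856  1.4984 -0.0004  1.0366] [ 0.4903 -0.2252  0.2711] [-2.1027 -2.3335  0.0008] 2.95
0.17 0.029202673178925307
0.17 0.02893661302678094
0.178 0.02855586786937609
0.178 0.028292315274964903
```

Call:
{"op": "jog_arm", "data": {
  "motion": [0,0,-0.04,0,-1,0,0,-0.04,0,-1,0,0,-0.036,0,-1,-0.0134,-0.0014,0,0,-1,-0.0134,-0.0014,0,0,-1,-0.0134,-0.0014,0,0,-1,-0.0134,-0.0014,0,0,-1,-0.0134,-0.0014,0,0,-1,0,0,-0.01,0,-1,0,0,-0.009,0,-1]
}}

```text
time: 4.25
tool_pos: [0.4235, -0.2323, 0.1355]
orientation: [2.103, 2.334, 0.0]
force: [-0.1, -0.7, -1.0]
opening: -0.003
grip_force: 0.1
```

Call:
{"op": "jog_arm", "data": {
  "motion": [0,0,-0.001,0,-1,0,0,-0.001,0,-1,0,0,-0.001,0,-1,0,0,0,0,-1,0,0,0,0,-1,0,0,0,0,-1,0,0,0,0,-1,0,0,0,0,-1,0,0,0,0,-1,0,0,0,0,-1]
}}

```text
time: 5.5
tool_pos: [0.4234, -0.2323, 0.1333]
orientation: [-2.103, -2.334, 0.0]
force: [-0.5, 1.0, 0.3]
opening: 0.001
grip_force: 0.0
```

Call:
{"op": "jog_arm", "data": {
  "motion": [-0.01,-0.001,0,0,-1,0,0,-0.001,0,-1,0,0,-0.001,0,-1,0,0,-0.001,0,-1,0,0,0,0,-1,0,0,0,0,-1,0,0,0,0,-1,0,0,0,0,-1,0,0,0,0,-1,0,0,0,0,-1]
}}

```text
time: 6.75
tool_pos: [0.4138, -0.2337, 0.1329]
orientation: [2.101, 2.331, 0.001]
force: [-4.8, 2.1, 18.1]
opening: 0.002
grip_force: 8.4
```

Run:
```python
from h import *
s=shot('side')['image'];t=shot('top')['image']
a=cv2.resize(s[150:270,340:420],None,fx=5,fy=5,interpolation=2);b=cv2.resize(t[260:350,340:440],None,fx=4,fy=4,interpolation=2)
W=np.zeros((600,800,3),np.uint8);W[:,:400]=a;W[:360,400:]=b
cv2.imwrite('pics/c3.png',W[...,::-1])
```

```text
(no output)
```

View pics/c3.png

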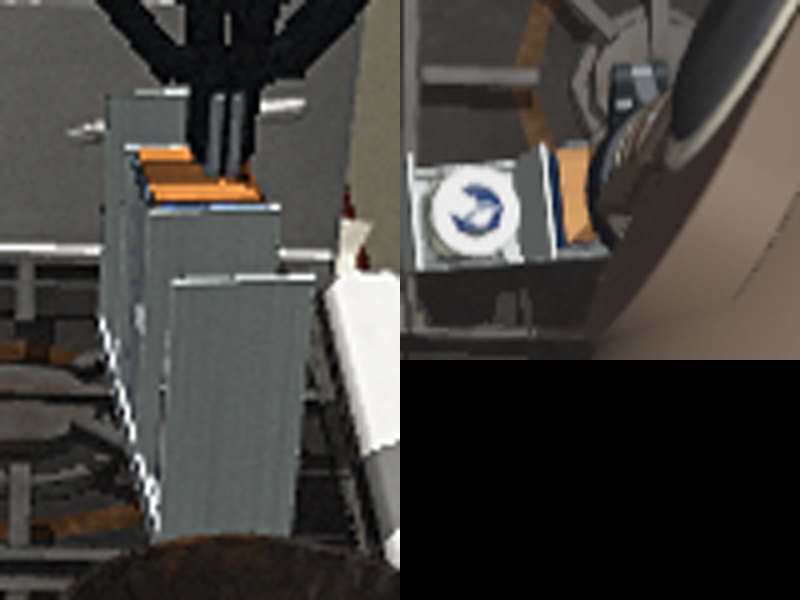

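Call:
{"op": "jog_arm", "data": {
  "motion": [0,0,0.02,0,1,0.003,0.001,0.02,0,1,0.003,0.001,0.01,0,1,0,0,0,0,1,0,0,0,0,1,0,0,0,0,1,0,0,0,0,1,0,0,0,0,1,0,0,0,0,1,0,0,0,0,1]
}}

```text
time: 8.1
tool_pos: [0.4195, -0.2313, 0.1803]
orientation: [2.103, 2.334, -0.0]
force: [-0.3, -0.7, 0.0]
opening: 1.0
grip_force: 0.0
```

Run:
```python
from h import *
np.set_printoptions(precision=4,suppress=True)
s=shot('side');t=shot('top')
ex=np.array([.9946,.1038,0]);ey=np.array([-.1038,.9946,0]);c0=np.array([.42,-.2317,0])
for n,c in (('s',s),('t',t)):
    g=cv2.cvtColor(c['image'],cv2.COLOR_RGB2HSV);m=((g[...,0]>8)&(g[...,0]<22)&(g[...,1]>110)&(g[...,2]>60)).astype(np.uint8)
    k=np.zeros_like(m);u=proj(c,c0+[0,0,.133])[0].astype(int);k[u[1]-25:u[1]+26,u[0]-30:u[0]+31]=1;m&=k
    yy,xx=np.nonzero(m);P=np.array([atz(c,p,.133)-c0 for p in zip(yy,xx)])
    a,b=P@ex,P@ey;print(n,len(yy),np.percentile(a,[1,50,99]),np.percentile(b,[1,50,99]),a.mean())
cv2.imwrite('pics/c4.png',np.hstack([cv2.resize(s['image'][130:250,330:430],None,fx=4,fy=4),cv2.resize(t['image'][255:345,340:440],(400,480))])[...,::-1])
```

```text
s 200 [-0.021   0.003   0.0237] [-0.0211  0.0068  0.0295] 0.0026918487558321323
t 315 [-0.0211  0.0038  0.0491] [0.0016 0.0192 0.0418] 0.006287534203343904
```

View pics/c4.png

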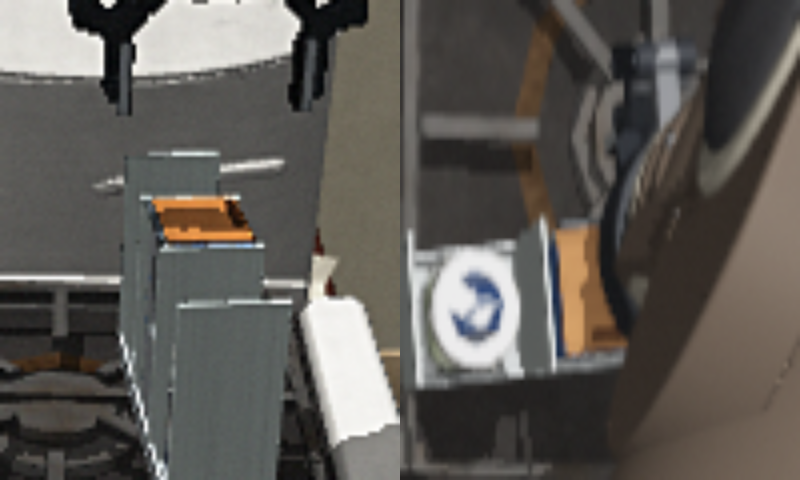

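Call:
{"op": "jog_arm", "data": {
  "motion": [0.001,0,-0.03,0,1,0,0,-0.03,0,1,0,0,-0.032,0,1,0,0,0,0,1,0,0,0,0,-1,0,0,0,0,-1,0,0,0,0,-1,0,0,0,0,-1,0,0,0,0,-1,0,0,0,0,-1]
}}

```text
time: 9.45
tool_pos: [0.4211, -0.2318, 0.0899]
orientation: [2.101, 2.332, 0.0]
force: [-2.4, -0.5, 5.4]
opening: 0.53
grip_force: 61.5
```

Call:
{"op": "jog_arm", "data": {
  "motion": [0,0,0.02,0,-1,0,0,0.035,0,-1,0,0,0.04,0,-1,0,0,0.04,0,-1,0,0,0.01,0,-1,0.033,0.004,0,-0.116,-1,0.033,0.004,0,-0.116,-1,0.033,0.004,0,-0.116,-1,0,0,-0.03,0,-1,0,0,-0.04,0,-1]
}}

```text
time: 10.7
tool_pos: [0.5199, -0.2191, 0.1611]
orientation: [-2.474, -1.935, 0.0]
force: [1.5, -1.1, -4.4]
opening: 0.532
grip_force: 64.9
```

Call:
{"op": "jog_arm", "data": {
  "motion": [0,0,-0.04,0,-1,0,0,-0.025,0,-1,0,0,-0.008,0,-1,0,0,-0.003,0,-1,0,0,-0.001,0,-1,0,0,0,0,-1,0,0,0,0,-1,0,0,0,0,-1,0,0,0,0,-1,0,0,0,0,-1]
}}

```text
time: 11.95
tool_pos: [0.5199, -0.2195, 0.087]
orientation: [2.474, 1.934, 0.001]
force: [-1.0, 1.4, 4.7]
opening: 0.53
grip_force: 65.9
```

Call:
{"op": "jog_arm", "data": {
  "motion": [0,0,0,0,1,0,0,0,0,1,0,0,0,0,1,0,0,0,0,1,0,0,0,0,1,0,0,0.04,0,1,0,0,0.05,0,1,0,0,0.02,0.18,1,0,0,0.02,0.18,1,0,0,0,0.18,1]
}}

```text
time: 13.2
tool_pos: [0.5203, -0.2196, 0.2183]
orientation: [1.86, 2.528, 0.001]
force: [-0.3, -0.2, -0.3]
opening: 0.999
grip_force: 0.0
```

Call:
{"op": "jog_arm", "data": {
  "motion": [0,0,0,0.18,1,0,0,0,0.18,1,0,0,0,0.18,1,0,0,0,0.18,1,0,0,0,0.18,1,0,0,0,0.131,1,0,0,0,0,1,0,0,0,0,1,0,0,0,0,1,0,0,0,0,1]
}}

```text
time: 14.45
tool_pos: [0.5195, -0.2193, 0.2163]
orientation: [-0.383, -3.118, -0.0]
force: [-0.6, 0.1, 1.0]
opening: 1.001
grip_force: 0.0
```

Run:
```python
from h import *
np.set_printoptions(precision=4,suppress=True)
s=shot('side');t=shot('top')
a=-.244;ex=np.array([np.cos(a),np.sin(a),0]);ey=np.array([-np.sin(a),np.cos(a),0]);c0=np.array([.52,-.2195,0])
for n,c in (('s',s),('t',t)):
    g=cv2.cvtColor(c['image'],cv2.COLOR_RGB2HSV);m=((g[...,0]>8)&(g[...,0]<22)&(g[...,1]>110)&(g[...,2]>60)).astype(np.uint8)
    k=np.zeros_like(m);u=proj(c,c0+[0,0,.13])[0].astype(int);k[u[1]-25:u[1]+26,u[0]-30:u[0]+31]=1;m&=k
    yy,xx=np.nonzero(m);P=np.array([atz(c,p,.13)-c0 for p in zip(yy,xx)])
    a,b=P@ex,P@ey;print(n,len(yy),np.percentile(a,[1,50,99]),np.percentile(b,[1,50,99]))
    print(cv2.minAreaRect(np.float32(np.c_[a,b]*1000)))
cv2.imwrite('pics/c5.png',np.hstack([cv2.resize(s['image'][150:300,230:355],(400,480)),cv2.resize(t['image'][200:320,330:430],(400,480))])[...,::-1])
```

```text
s 233 [-0.0245 -0.0013  0.021 ] [-0.0239  0.0052  0.0324]
((-1.7561473846435547, 4.380046844482422), (46.014610290527344, 57.39835739135742), 0.5497512817382812)
t 81 [-0.0211  0.005   0.0198] [0.017  0.024  0.0284]
((-1.1942520141601562, 22.498191833496094), (42.8982048034668, 11.86528205871582), 0.19764851033687592)
```

View pics/c5.png

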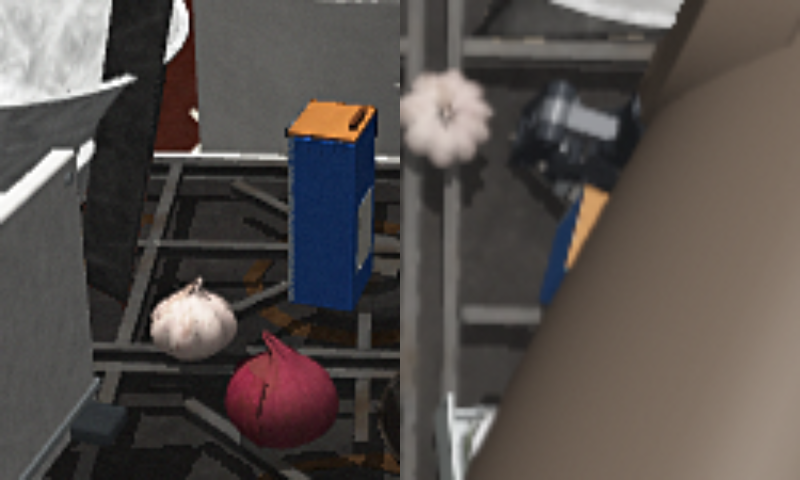

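Call:
{"op": "jog_arm", "data": {
  "motion": [0.001,0.002,-0.04,0,1,0,0,-0.04,0,1,0,0,-0.04,0,1,0,0,-0.009,0,1,0,0,0,0,-1,0,0,0,0,-1,0,0,0,0,-1,0,0,0,0,-1,0,0,0,0,-1,0,0,0,0,-1]
}}

```text
time: 15.8
tool_pos: [0.5216, -0.2181, 0.0893]
orientation: [0.382, 3.115, -0.003]
force: [-0.5, -1.7, 7.1]
opening: 0.651
grip_force: 65.3
```

Call:
{"op": "jog_arm", "data": {
  "motion": [0,0,0.05,0,-1,0,0,0.06,0,-1,0.0115,0.043,0,0,-1,0.0115,0.043,0,0,-1,0.0115,0.043,0,0,-1,0.0115,0.043,0,0,-1,0.0115,0.043,0,0,-1,0.0115,0.043,0,0,-1,0.0115,0.043,0,0,-1,0,0,0,0,-1]
}}

```text
time: 17.05
tool_pos: [0.6009, 0.0868, 0.1963]
orientation: [-0.375, -3.117, -0.001]
force: [0.0, -0.3, -4.8]
opening: 0.65
grip_force: 67.1
```

Call:
{"op": "jog_arm", "data": {
  "motion": [0,0,-0.02,0,-1,0,0,-0.02,0,-1,0,0,0,0,-1,0,0,0,0,-1,0,0,0,0,-1,0,0,0,0,-1,0,0,0,0,-1,0,0,0,0,-1,0,0,0,0,-1,0,0,0,0,-1]
}}

```text
time: 18.3
tool_pos: [0.6009, 0.0837, 0.1573]
orientation: [-0.382, -3.118, 0.0]
force: [-0.4, -0.6, -4.3]
opening: 0.645
grip_force: 67.1
```

Run:
```python
from h import *
np.set_printoptions(precision=4,suppress=True)
s=shot('side','s6.png');t=shot('top','t6.png')
for q in ('keyhole','slot_end','screw_neck','salt_box','lid_front'):
    for n,c in (('s',s),('t',t)):
        print(q,n,[(np.round(i['pixel'],1),round(i['conf'],2)) for i in robot.mark_of(c,q)[:2]])
W=np.zeros((600,800,3),np.uint8)
W[:,:400]=cv2.resize(s['image'][150:330,170:290],(400,600),interpolation=2);W[:,400:]=cv2.resize(t['image'][130:280,200:300],(400,600),interpolation=2)
cv2.imwrite('pics/c6.png',W[...,::-1]);print(robot.get_state()['tool_pos'],robot.get_state()['orientation'])
```

```text
keyhole s [(array([263.6, 263.1]), 0.81)]
keyhole t [(array([205.2, 242.1]), 0.73), (array([226.9, 246.9]), 0.15)]
slot_end s [(array([248.1, 261.7]), 0.61), (array([261.7, 291.4]), 0.47)]
slot_end t [(array([203.7, 241.2]), 0.63), (array([257.2, 297.6]), 0.23)]
screw_neck s [(array([251.5, 222.9]), 0.39)]
screw_neck t [(array([180.3, 253.3]), 0.54)]
salt_box s [(array([298.1, 275.8]), 0.63)]
salt_box t [(array([227., 244.]), 0.83), (array([307.3, 223.2]), 0.37)]
lid_front s [(array([361. , 314.7]), 0.72)]
lid_front t [(array([177.3, 252.6]), 0.65), (array([219.5, 229.3]), 0.51)]
[0.601  0.0837 0.1573] [ 0.3821  3.1183 -0.    ]
```

View pics/c6.png

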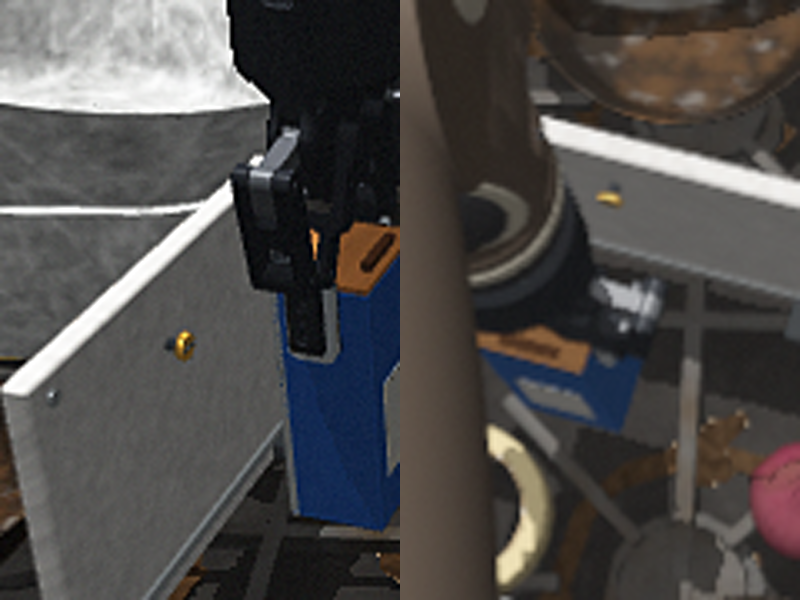

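Run:
```python
from h import *
from scipy.optimize import least_squares
np.set_printoptions(precision=4,suppress=True)
s=shot('side');t=shot('top')
a=-.244;Rz=np.array([[np.cos(a),-np.sin(a),0],[np.sin(a),np.cos(a),0],[0,0,1]])
tcp=np.array([.601,.0837,0.1573-.0893])
obs=[(s,(.023,.028,0),(258.8,304.5)),(s,(-.023,.028,0),(286.1,309)),(s,(-.023,.028,.13),(282.5,237.9)),
     (t,(-.023,-.028,.13),(246.75,223.2)),(t,(-.023,-.028,0),(257,237.5)),(t,(-.023,.028,0),(232.5,230))]
f=lambda p,ob=obs:np.concatenate([proj(c,Rz@(np.array(m)+p)+tcp)[0]-uv for c,m,uv in ob])
print('resid nominal',f(np.zeros(3)).reshape(-1,2).round(1).tolist())
for nm,ob in (('side',obs[:3]),('top',obs[3:]),('all',obs)):
    r=least_squares(f,np.zeros(3),args=(ob,));print(nm,'box offset from tcp in board axes',r.x,r.fun.reshape(-1,2).round(1).tolist())
for k,px in (('screw',[(s,(253.2,224.9)),(t,(178.9,251.9))]),):
    x,e=tri(px);print(k,x,e,Rz.T@(x-tcp))
# refine edges: print rows of side image around bottom-back corner
```

```text
resid nominal [[-3.7, -0.5], [-3.4, 0.6], [-3.9, -2.2], [-1.3, -1.0], [-2.3, -0.6], [-1.9, 0.3]]
side box offset from tcp in board axes [ 0.0012 -0.0156 -0.0122] [[0.3, -0.4], [-0.1, 0.5], [-0.2, -0.1]]
top box offset from tcp in board axes [ 0.0007 -0.0031 -0.0039] [[0.7, -0.5], [-0.6, -0.2], [-0.2, 0.7]]
all box offset from tcp in board axes [-0.0023 -0.0043 -0.0035] [[-1.0, -0.1], [-0.9, 0.9], [-1.1, -1.3], [0.8, 1.1], [-0.5, 1.2], [-0.1, 2.1]]
screw [0.6814 0.0653 0.1347] [0.9, 0.9] [0.0825 0.0015 0.0667]
```

```bash
cat > bf.py <<'E'
from h import *
from scipy.optimize import least_squares
from scipy.ndimage import map_coordinates,gaussian_filter
np.set_printoptions(precision=4,suppress=True)
a=-.244;Rz=np.array([[np.cos(a),-np.sin(a),0],[np.sin(a),np.cos(a),0],[0,0,1]])
def boxfit(s,t,c0,p0,W=4):
    L=np.linspace
    E=[('s_bot',s,[(x,.028,0) for x in L(-.021,.015,8)]),('s_botf',s,[(-.023,y,0) for y in L(0.005,.026,5)]),
       ('s_grey',s,[(.019,.028,z) for z in L(.005,.06,10)]),
       ('t_right',t,[(-.023,-.028,z) for z in L(.01,.115,10)]),('t_bot',t,[(-.023,y,0) for y in L(-.026,.01,8)])]
    score={id(c):gaussian_filter(c['image'][...,2].astype(float)-c['image'][...,0],.6) for c in (s,t)}
    p=np.array(p0,float)
    for it in range(6):
        J=[];r=[];info={}
        for nm,c,pts in E:
            pts=np.array(pts);uv=proj(c,(pts+p)@Rz.T+c0);d=uv[-1]-uv[0];n=np.array([-d[1],d[0]])/np.linalg.norm(d)
            k=np.arange(-W,W+.01,.1);off=[]
            for q in uv:
                sm=map_coordinates(score[id(c)],[q[1]+k*n[1],q[0]+k*n[0]],order=1);g=abs(np.gradient(sm))
                off.append((k*g**2).sum()/(g**2).sum())
            o=np.median(off);info[nm]=(round(float(o),2),round(float(np.std(off)),2))
            r.append(o);row=[]
            for i in range(3):
                e=np.zeros(3);e[i]=.001;row.append(((proj(c,(pts+p+e)@Rz.T+c0)-uv)@n).mean())
            J.append(row)
        J=np.array(J);r=np.array(r)
        st=np.linalg.lstsq(J,r,rcond=None)[0];p=p+.8*st*1e-3
    return p,info,J
def head(c,r,u):
    w=c['image'][r-8:r+9,u-9:u+10].astype(int);m=(w[...,0]-w[...,2])>45
    yy,xx=np.nonzero(m);return (yy.mean()+r-8,xx.mean()+u-9)
if __name__=='__main__':
    import sys
    s=shot('side');t=shot('top');tp=robot.get_state()['tool_pos'];c0=tp-[0,0,.0893]
    for p0 in ((-.002,-.003,-.002),(0,0,0)):
        p,i,J=boxfit(s,t,c0,p0);print('box-tcp',p,i)
    print(J)
    x,e=tri([(s,head(s,253,225)),(t,head(t,179,252))]);q=Rz.T@(x-c0);print('screw-tcp',q,e,'screw - box',q-p, 'need dy,dz',(q-p)[1],(q-p)[2]-.066)
E
python3 bf.py
```

```text
box-tcp [-0.0047  0.0072  0.0078] {'s_bot': (0.07, 0.08), 's_botf': (-0.48, 0.08), 's_grey': (0.29, 0.4), 't_right': (-0.48, 0.79), 't_bot': (1.34, 0.25)}
box-tcp [-0.0047  0.0073  0.0078] {'s_bot': (0.07, 0.08), 's_botf': (-0.49, 0.08), 's_grey': (0.3, 0.4), 't_right': (-0.47, 0.79), 't_bot': (1.35, 0.25)}
[[-0.     -0.4435  0.5055]
 [ 0.5856 -0.      0.2911]
 [-0.6013 -0.3142 -0.    ]
 [ 0.3787 -0.3144  0.    ]
 [ 0.451   0.      0.0776]]
screw-tcp [0.0826 0.0017 0.0665] [0.9, 0.9] screw - box [ 0.0873 -0.0056  0.0587] need dy,dz -0.0055741245987247405 -0.007279009721874036
```

```bash
cat > pc.py <<'E'
from bf import *
def shift(c,c0,p,edges,W=5,show=True):
    sc=gaussian_filter(c['image'][...,2].astype(float)-c['image'][...,0],.5);tot=np.zeros(2)
    for it in range(6):
        N=[];r=[];sd=[]
        for pts in edges:
            uv=proj(c,(np.array(pts)+p)@Rz.T+c0)+tot;d=uv[-1]-uv[0];n=np.array([-d[1],d[0]])/np.linalg.norm(d)
            w=W if it<2 else 2.5;k=np.arange(-w,w+.01,.1);off=[]
            for q in uv:
                g=abs(np.gradient(map_coordinates(sc,[q[1]+k*n[1],q[0]+k*n[0]],order=1)));off.append((k*g**2).sum()/(g**2).sum())
            N.append(n);r.append(np.median(off));sd.append(np.std(off))
        tot=tot+np.linalg.lstsq(np.array(N),np.array(r),rcond=None)[0]
    if show: print('  shift u,v',tot,'resid',np.round(r,2),'sd',np.round(sd,2))
    return tot
L=np.linspace
SE=[[(x,.028,0) for x in L(-.021,.015,8)],[(-.023,y,0) for y in L(0.005,.026,5)],[(.019,.028,z) for z in L(.005,.06,10)]]
TE=[[(-.023,-.028,z) for z in L(.01,.115,10)],[(-.023,y,0) for y in L(-.026,.01,8)]]
if __name__=='__main__':
    s=shot('side');t=shot('top');tp=robot.get_state()['tool_pos'];c0=tp-[0,0,.0893];p=np.array([-.0013,0,0])
    ss=shift(s,c0,p,SE);ts=shift(t,c0,p,TE)
    hs=head(s,253,225);ht=head(t,179,252)
    for nm,a_,b_ in (('raw',0*ss,0*ts),('corr',ss,ts),('corr top only',0*ss,ts)):
        x,e=tri([(s,(hs[0]-a_[1],hs[1]-a_[0])),(t,(ht[0]-b_[1],ht[1]-b_[0]))]);q=Rz.T@(x-c0);print(nm,'screw-tcp board axes',q,e)
E
python3 pc.py
```

```text
shift u,v [ 0.6465 -0.6842] resid [ 0.05 -0.08 -0.08] sd [0.08 0.06 0.21]
  shift u,v [-5.378  -1.9109] resid [ 0.01 -0.  ] sd [0.96 0.26]
raw screw-tcp board axes [0.0825 0.0016 0.0668] [0.9, 0.9]
corr screw-tcp board axes [ 0.0867 -0.0076  0.0584] [1.8, 1.8]
corr top only screw-tcp board axes [ 0.0859 -0.008   0.0597] [1.4, 1.4]
```

Run:
```python
from pc import *
s=shot('side');t=shot('top');tp=robot.get_state()['tool_pos'];c0=tp-[0,0,.0893];p=np.array([-.0013,0,0])
def ov(c,x,y,w,h,k):
    o=cv2.resize(c['image'][y:y+h,x:x+w],None,fx=k,fy=k,interpolation=cv2.INTER_NEAREST)
    for sx in (-.023,.019,.023):
      for sy in (-.028,.028):
        for A,B in (((sx,sy,0),(sx,sy,.13)),):
            q=(proj(c,(np.array([A,B])+p)@Rz.T+c0)-[x,y]+.5)*k;cv2.line(o,*[tuple(int(v) for v in i) for i in q],(255,0,0),1)
    for z in (0,.126,.13):
        A=np.array([(-.023,-.028,z),(.023,-.028,z),(.023,.028,z),(-.023,.028,z)])
        q=(proj(c,(A+p)@Rz.T+c0)-[x,y]+.5)*k;cv2.polylines(o,[q.astype(int)],True,(255,0,0),1)
    return o
a=ov(s,250,220,50,100,6);b=ov(t,215,205,62,50,8)
W=np.zeros((600,800,3),np.uint8);W[:,:300]=a;W[:400,302:798]=b
cv2.imwrite('pics/c7.png',W[...,::-1])
```

```text
(no output)
```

View pics/c7.png

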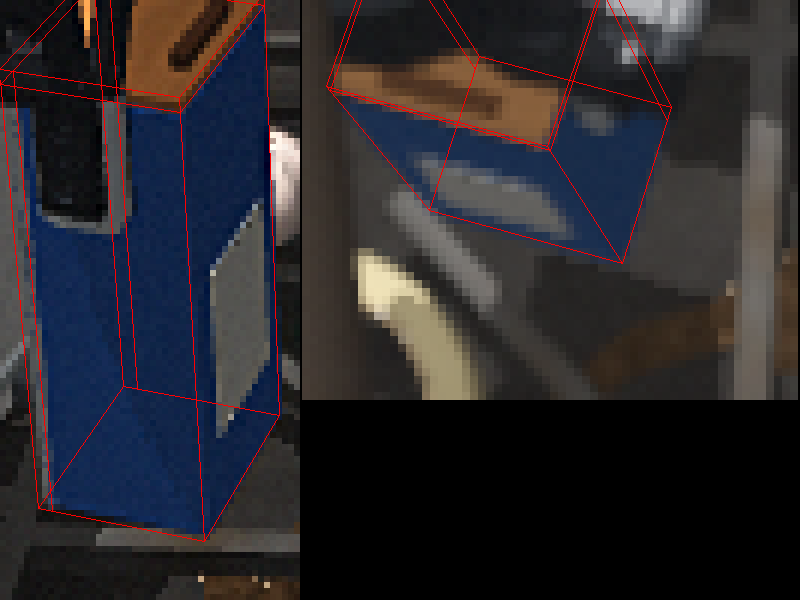

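Call:
{"op": "jog_arm", "data": {
  "motion": [0.0005,0.002,-0.0005,0,-1,0.0107,-0.0027,0,0,-1,0.0107,-0.0027,0,0,-1,0.0107,-0.0027,0,0,-1,0.0107,-0.0027,0,0,-1,0.0107,-0.0027,0,0,-1,0,0,0,0,-1,0,0,0,0,-1,0,0,0,0,-1,0,0,0,0,-1]
}}

```text
time: 20.55
tool_pos: [0.6547, 0.0723, 0.157]
orientation: [0.382, 3.118, 0.0]
force: [0.6, -0.2, -4.4]
opening: 0.648
grip_force: 67.2
```

Run:
```python
from pc import *
s=shot('side');t=shot('top');st=robot.get_state();tp=st['tool_pos'];c0=tp-[0,0,.0893];p=np.array([-.0013,0,0])
print(tp,st['orientation'],st['force']);scr=np.array([.601,.0837,.068])+Rz@[.083,.002,.0655]
print('screw-tcp',Rz.T@(scr-c0)); shift(s,c0,p,SE)
shift(t,c0,p,[[(-.023,y,.0) for y in L(-.026,.02,8)],[(.023,-.028,z) for z in L(.06,.09,6)]])
```

```text
[0.6548 0.0723 0.157 ] [0.3818 3.1182 0.    ] [-0.1457  0.0647 -3.6956]
screw-tcp [0.0281 0.0001 0.0658]
  shift u,v [ 1.0066 -0.6773] resid [-0.03  0.04  0.04] sd [0.1  0.11 0.19]
  shift u,v [-1.5197 -1.2159] resid [-0.03 -0.09] sd [0.48 0.5 ]
```

Call:
{"op": "jog_arm", "data": {
  "motion": [0.0019,-0.0005,0,0,-1,0.0019,-0.0005,0,0,-1,0.0019,-0.0005,0,0,-1,0.001,-0.0002,0,0,-1,0,0,0,0,-1,0,0,0,0,-1,0,0,0,0,-1,0,0,0,0,-1,0,0,0,0,-1,0,0,0,0,-1]
}}

```text
time: 21.9
tool_pos: [0.6617, 0.0705, 0.1568]
orientation: [0.382, 3.118, 0.0]
force: [-0.3, 0.1, -4.0]
opening: 0.647
grip_force: 67.2
```

Call:
{"op": "jog_arm", "data": {
  "motion": [0.001,-0.00025,0,0,-1,0.001,-0.00025,0,0,-1,0.001,-0.00025,0,0,-1,0.001,-0.00025,0,0,-1,0.001,-0.00025,0,0,-1,0.001,-0.00025,0,0,-1,0,0,0,0,-1,0,0,0,0,-1,0,0,0,0,-1,0,0,0,0,-1]
}}

```text
time: 23.15
tool_pos: [0.6676, 0.069, 0.1568]
orientation: [0.382, 3.118, -0.0]
force: [-0.8, 0.5, -5.0]
opening: 0.647
grip_force: 67.2
```

Call:
{"op": "jog_arm", "data": {
  "motion": [0.001,-0.00025,0,0,-1,0,0,0,0,-1,0.001,-0.00025,0,0,-1,0,0,0,0,-1,0,0,0,0,-1,0,0,0,0,-1,0,0,0,0,-1,0,0,0,0,-1,0,0,0,0,-1,0,0,0,0,-1]
}}

```text
time: 24.4
tool_pos: [0.6694, 0.0685, 0.1568]
orientation: [-0.382, -3.118, -0.0]
force: [-2.9, 1.4, -3.7]
opening: 0.648
grip_force: 67.2
```

Call:
{"op": "jog_arm", "data": {
  "motion": [-0.0012,0.0003,0,0,-1,0,0,-0.003,0,-1,0,0,-0.003,0,-1,0,0,-0.003,0,-1,0,0,-0.003,0,-1,0,0,-0.003,0,-1,0,0,-0.001,0,-1,0,0,0,0,-1,0,0,0,0,-1,0,0,0,0,-1]
}}

```text
time: 25.65
tool_pos: [0.6685, 0.0689, 0.141]
orientation: [0.382, 3.118, 0.0]
force: [0.3, -0.3, -4.4]
opening: 0.653
grip_force: 67.2
```

Lowered 16 mm freely; now seat it.

Call:
{"op": "jog_arm", "data": {
  "motion": [0,0,-0.001,0,-1,0,0,0,0,-1,0,0,-0.001,0,-1,0,0,0,0,-1,0,0,0,0,-1,0,0,0,0,-1,0,0,0,0,-1,0,0,0,0,-1,0,0,0,0,-1,0,0,0,0,-1]
}}

```text
time: 26.9
tool_pos: [0.6685, 0.0688, 0.1388]
orientation: [0.382, 3.118, 0.0]
force: [-0.3, -0.1, -2.2]
opening: 0.651
grip_force: 67.3
```

Call:
{"op": "jog_arm", "data": {
  "motion": [0,0,-0.0005,0,-1,0,0,0,0,-1,0,0,-0.0005,0,-1,0,0,0,0,-1,0,0,0,0,-1,0,0,0,0,-1,0,0,0,0,-1,0,0,0,0,-1,0,0,0,0,-1,0,0,0,0,-1]
}}

```text
time: 28.15
tool_pos: [0.6686, 0.0689, 0.1384]
orientation: [0.382, 3.117, 0.0]
force: [-3.3, 0.1, 5.1]
opening: 0.649
grip_force: 68.0
```

Call:
{"op": "jog_arm", "data": {
  "motion": [0,0,0,0,0.5,0,0,0,0,0.7,0,0,0,0,1,0,0,0,0,1,0,0,0,0,1,0,0,0,0,1,0,0,0.02,0,1,0,0,0.03,0,1,0,0,0.04,0,1,0,0,0.04,0,1]
}}

```text
time: 29.4
tool_pos: [0.6683, 0.0688, 0.269]
orientation: [-0.382, -3.118, 0.0]
force: [0.9, 0.2, -1.0]
opening: 0.999
grip_force: 0.0
```

Call:
{"op": "jog_arm", "data": {
  "motion": [-0.04,-0.04,0.03,0,1,-0.04,-0.04,0.02,0,1,-0.04,-0.04,0,0,1,-0.04,-0.04,0,0,1,-0.04,-0.04,0,0,1,-0.02,-0.04,0,0,1,0,0,0,0,1,0,0,0,0,1,0,0,0,0,1,0,0,0,0,1]
}}

```text
time: 30.65
tool_pos: [0.4499, -0.1695, 0.3169]
orientation: [-0.379, -3.118, -0.0]
force: [0.5, -0.4, -0.7]
opening: 1.003
grip_force: 0.0
```

Run:
```python
from h import *
s=shot('side')['image'];t=shot('top')['image']
W=np.zeros((600,800,3),np.uint8)
W[:,:400]=cv2.resize(s[160:340,160:280],(400,600),interpolation=2);W[:400,400:]=cv2.resize(t[130:250,190:310],(400,400),interpolation=2);W[400:,400:]=cv2.resize(t[200:360,190:510],(400,200),interpolation=2)
cv2.imwrite('pics/c8.png',W[...,::-1])
```

```text
(no output)
```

View pics/c8.png

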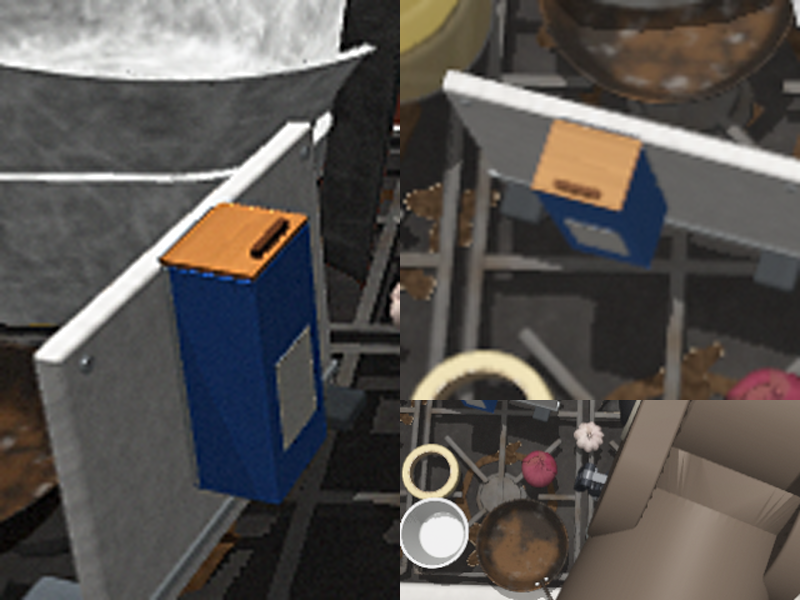

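```bash
python3 -c "
from station import robot
print(robot.sign_off())"
```

```text
the job is handed in; nothing more can be done
None
```

The salt box hangs upright on the board's screw at the top of its slot, lid shut first, and I've handed the job in at about 31 s with the arm clear; the last pictures show nothing else moved, though the arm hid the caddy in the final one.

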